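# Put the stamps away in the rotary stamp carousel and refit its guard

## Task

Draw the carousel's sprung hinge pin right out until it stays out, then lift off the guard and lay it flat on the bench clear of the carousel. Put every office stamp that stands on the bench upright into a pocket of its own through the bay, pushing the disc round to the next detent as needed, and finish with an empty pocket in the bay. Then set the guard back in its hinge, lying flat, and push the pin fully home; do not disturb the tape roll, the ink pad or the mug.

Things in the scene. Friction and masses are not known exactly. Their poses are not given: they have to be found in the camera images.
- carousel: Rotary stamp carousel on the bench; origin on the bench at the disc's axis. Grey foot; steel index disc 284 mm across, top face 36 mm up; above it a fixed clear round canopy 204 mm across (underside 126, top 132 mm up), cut away over one pocket, the bay. Axes, for all its parts: z up, -x from the disc's axis to the bay, +y the way the hinge pin is drawn out.
- bay (a point): Middle of the loading bay, on the disc's top face, 72 mm along the carousel's -x from the axis. The canopy ends 20 mm in front (-x) of the axis; two 21 mm wide aluminium arms, tops 132 mm up, run on along the bay's sides to 64 mm in front of the axis, inner faces 66 mm either side of the middle; a guide lip on each arm's outer edge rises 7 mm higher.
- hinge_seat (a point): Fixed point on the hinge axis, midway between two upright ears on the canopy (26 mm apart inside, tops 173 mm up): 4 mm along the carousel's +x from the axis, 158 mm up. Axes as the carousel. A seated guard has its knuckle centred here.
- hinge_pin (a joint): Sprung hinge pin, 8 mm thick with tapered tip, sliding along the carousel's +y. 0 m = fully home through ears and knuckle; 0.034 = fully drawn, clear of the knuckle. Over-centre spring: less than 22 mm out it pulls home with up to 9 N, beyond 22 mm it pushes out with up to 6 N, so that a fully drawn pin stays out.
- pin_knob (a point): Centre of the pin's black round knob: 24 mm diameter, 22 mm long along the pin (the carousel's y), 158 mm above the bench, 26 mm above the canopy's top. Home it is 63 mm, drawn 97 mm, along +y from the hinge seat; its outer end is 11 mm farther. Home, 8 mm of bare pin lie between it and the 20 mm thick spring barrel.
- guard_grip (a point): Centre of the black upright grip plate on the loose lift-off guard: 10 mm thick (guard's x), 70 mm long (y), 40 mm high, on a flat aluminium plate 98 (x) x 156 (y) x 5 mm whose underside is 25 mm below this point; about 0.25 kg. Seated, it lies flat on canopy and arms with the carousel's axes, this point 55 mm along -x from the axis, 157 mm up, between two 7 mm high side guides with 2.5 mm to spare at each.
- guard_knuckle (a point): Centre of the bore in the guard's steel knuckle, 59 mm along the guard's +x from the grip plate and 1 mm higher than guard_grip. Knuckle 24 (x) x 20 (y) mm, from the plate's underside to 38 mm above it; bore 14 x 14 mm along y. It drops straight down between the ears with 3 mm to spare at each side.
- index_disc (a joint): Turn of the index disc about its vertical axis (rad, grows anticlockwise from above, endless either way). Detent every quarter turn (0, 1.571, ...): pushed past half-way it runs on to the next one by itself. About 0.26 N m (2 N at a drive post) takes it over.
- pocket0 (a point): Pocket 0 of 4 on the index disc, a quarter turn apart, 72 mm from the axis: point in its middle on the disc's top face. Opening 38 mm radially by 54 mm tangentially, in a black rim 4 mm thick and 8 mm high. At a detent one pocket lies in the bay, the others under the canopy.
- pocket1 (a point): Pocket 1 of 4 on the index disc, a quarter turn apart, 72 mm from the axis: point in its middle on the disc's top face. Opening 38 mm radially by 54 mm tangentially, in a black rim 4 mm thick and 8 mm high. At a detent one pocket lies in the bay, the others under the canopy.
- pocket2 (a point): Pocket 2 of 4 on the index disc, a quarter turn apart, 72 mm from the axis: point in its middle on the disc's top face. Opening 38 mm radially by 54 mm tangentially, in a black rim 4 mm thick and 8 mm high. At a detent one pocket lies in the bay, the others under the canopy.
- pocket3 (a point): Pocket 3 of 4 on the index disc, a quarter turn apart, 72 mm from the axis: point in its middle on the disc's top face. Opening 38 mm radially by 54 mm tangentially, in a black rim 4 mm thick and 8 mm high. At a detent one pocket lies in the bay, the others under the canopy.
- post0 (a point): Top end of drive post 0 of 4, for pushing the disc round: upright steel post 12 mm thick on the disc's rim, 132 mm from the axis, midway between two pockets, rising from the disc to 120 mm above the bench, outside and lower than the canopy's edge.
- post1 (a point): Top end of drive post 1 of 4, for pushing the disc round: upright steel post 12 mm thick on the disc's rim, 132 mm from the axis, midway between two pockets, rising from the disc to 120 mm above the bench, outside and lower than the canopy's edge.
- post2 (a point): Top end of drive post 2 of 4, for pushing the disc round: upright steel post 12 mm thick on the disc's rim, 132 mm from the axis, midway between two pockets, rising from the disc to 120 mm above the bench, outside and lower than the canopy's edge.
- post3 (a point): Top end of drive post 3 of 4, for pushing the disc round: upright steel post 12 mm thick on the disc's rim, 132 mm from the axis, midway between two pockets, rising from the disc to 120 mm above the bench, outside and lower than the canopy's edge.
- stamp_00_mid (a point): Middle of a wooden office stamp (may be absent), on its upright axis, 38 mm above its underside: oblong foot 24 x 41 mm (long side along the stamp's y), 13 mm high; neck 18 mm thick; rounded knob 24 mm thick, 34 mm high, its middle 21 mm above this point, its top 38 mm above it. About 45 g.
- stamp_01_mid (a point): Middle of a wooden office stamp (may be absent), on its upright axis, 38 mm above its underside: oblong foot 28 x 44 mm (long side along the stamp's y), 13 mm high; neck 18 mm thick; rounded knob 24 mm thick, 34 mm high, its middle 21 mm above this point, its top 38 mm above it. About 45 g.
- stamp_10_mid (a point): Middle of a wooden office stamp (may be absent), on its upright axis, 38 mm above its underside: oblong foot 28 x 38 mm (long side along the stamp's y), 13 mm high; neck 18 mm thick; rounded knob 24 mm thick, 34 mm high, its middle 21 mm above this point, its top 38 mm above it. About 45 g.
- stamp_11_mid (a point): Middle of a wooden office stamp (may be absent), on its upright axis, 38 mm above its underside: oblong foot 28 x 44 mm (long side along the stamp's y), 13 mm high; neck 18 mm thick; rounded knob 24 mm thick, 34 mm high, its middle 21 mm above this point, its top 38 mm above it. About 45 g.
- tape_roll: Bystander: roll of parcel tape, 92 mm across, 48 mm high; leave alone. Origin at its underside's centre.
- ink_pad: Bystander: closed stamp-pad tin, 76 x 113 x 16 mm; leave alone. Origin at its underside's centre.
- mug: Bystander: white mug 95 mm high, 92 mm wide, with handle; leave alone. Origin at its underside's centre.

How it is judged:
By the outcome, as a careful person would: the job done as asked, in the order asked, and still so for the second after the job is handed in, with the robot touching nothing.
Of stamp_00, stamp_01, stamp_10, stamp_11 only 2 to 3 are there at a start; the rules pass over those that are not, and their reading is None.
At some moment in a run one of guard may be knocked a few centimetres aside while the robot is not near it.
It also fails if it takes over 210 s, if anything falls off the work surface, if the arm or the gripper's body presses on something with over 40 N, if the wrist force passes 120 N, or if a joint passes its speed limit or range.

## Robot

A 6-joint arm with a two-finger parallel gripper is mounted at the origin on a cart in front of the work surface, level with it; the furniture and walls round the work are solid. World frame = base frame: x ahead of the robot, y to its left, z up, the work surface at z = 0. Lengths are in mm, angles in rad, forces in N, time in s.
With the tool pointing down it reaches from about 275 to 850 mm from the base axis. Payload 5.2 kg.
Tool frame: the origin (TCP) lies on the centre line of the jaws, within the pads' length; the fingertips stand ahead of it and the grasp point (between the pads) lies 11 mm behind it (env.tip_reach is the z of the fingertips in the tool frame, in mm); z points along the fingers, y is the direction in which the jaws open and shut (so a half turn about z gives the same grasp; the last joint's range is limited). The gripper opens to 85 mm and grips with 20 to 120 N. Pads are 22 mm wide; open, the fingers measure 114 mm over their backs; the gripper's body (76 mm by 85 mm) begins 54 mm behind the grasp point. The pads swing forward as they close: fully open they stand 13 mm farther back than shut.
Start: joints at [-1.403, 0.259, 1.535, -0, 1.348, -0.203], TCP at [199.319, -512.618, 239.31] pointing down, gripper open.
Joint ranges: [-3.14, 3.14], [-0.91, 2.08], [0.19, 2.58], [-1.22, 4.36], [0.22, 2.71], [-3.12, 3.12]. Speed limits (rad/s): [2.57, 2.57, 3.14, 3.14, 3.14, 3.14].

## Interface

Orientations are given as a 3x3 rotation matrix whose columns are the frame's x, y, z axes.
In Python, from plant import env gives the robot as it stands.
- The arm moves only by the tool arm_command, never from a script. Its argument "steps" is a list that holds one entry, the list of rows, each a list of 5 numbers: the shift along the tool's x, y, z in cm, then the turn about the tool's z in rad, then the finger opening in cm, from 0 to 8.54. A call has 1 to 12 rows; each row is the pose to reach, as a shift and turn from the pose commanded when the call began, along the tool's axes at that moment; what a row does not reach only later rows make up. A row lasts 1/8 s, in which the tool goes at most 62.5 mm and 10.7 degrees, less where a joint would pass 70% of its speed; a pose out of reach is approached as far as the arm can. A call with a gripper value outside its range is refused whole. The fingers move at their own pace and stop on an object; "newtons" is the grip in N (left out, the last holds). Time passes only in rows, so rows that repeat a pose let the fingers close. It gives the time, the measured TCP pose, the force and the opening at its end, in the units of the state.
- env.observe(): the state, without advancing time (a new reading comes with each control period).
- env.snapshot(name): name is "scene" or "side" or "wrist"; returns (picture, depth): 400x640x3 uint8, red, green, blue; 400x640 float32, mm along the optical axis (not along the pixel's ray), 0 where there is no reading.
- env.calibration(name): a dict with "fx", "fy", "cx", "cy" (pixels), "k1" (the pictures are not rectified: a ray, as slopes to the right and down, at radius r is drawn at 1 + k1 r^2 times it, then the intrinsics apply), "R" (3x3) and "t" (3): a world point X has camera coordinates R X + t. Camera axes: x right, y down, z forward; pixel columns grow to the right and rows downward; lengths in mm; the calibration is good to about 2 mm. A picture is of the moment at which its call begins: read the wrist's pose just before it. calibration takes no time and is no camera call; for the wrist camera it gives the pose at the moment of the call.
- env.close_job(): hands the job in, once; it reports no verdict.
The state is a dict: "time_s": time; "qpos": joint angles; "qvel": joint speeds; "joint_torque": joint torques, N m; "tcp_pos": TCP position; "orientation": TCP orientation; "contact_force": force on the tool from outside, world axes, zero at the start; "ft_torque": the same for the moment, N m; "finger_gap": finger opening in mm.
Only numpy, scipy, OpenCV 4.12 (cv2) and the standard library are available. Lean on these libraries where they do the work, as an engineer would, in place of code of your own. Each camera call takes 0.05 s, during which the arm holds its last target. There are 200 camera calls.

## Working session

There is one attempt and no reset: what is moved stays moved. The work goes in short steps, Python scripts to look and compute and a tool call to move; the robot and the scene stay as the last step left them, time stands still between calls to the robot, and variables do not carry over. Pictures are saved under pics/ and viewed, about 12 in all and at most 16, crops included, and the job is handed in when it is done.

Besides the shell and the picture viewer there is one more tool, called after "Request:" in YAML: its name, and indented under it one key for each argument. arm_command: Moves the arm, as the interface text tells. Its arguments: {"type":"object","properties":{"steps":{"type":"array"},"newtons":{"type":"number"}},"required":["steps"]}

```bash
mkdir -p pics; ls
cat > h.py <<'E'
import numpy as np, cv2
from plant import env
def snap(n,name=None):
    c=env.calibration(n); p,d=env.snapshot(n)
    if name: cv2.imwrite('pics/'+name,p[:,:,::-1])
    return p,d,c
def rays(c,uv):
    uv=np.atleast_2d(uv).astype(float)
    x=np.c_[(uv[:,0]-c['cx'])/c['fx'],(uv[:,1]-c['cy'])/c['fy']]; y=x.copy()
    for _ in range(20): y=x/(1+c['k1']*(y**2).sum(1,keepdims=True))
    R=np.array(c['R']);t=np.array(c['t'])
    return -R.T@t,(np.c_[y,np.ones(len(y))])@R
def onz(c,uv,z):
    o,d=rays(c,uv); return o+d*((z-o[2])/d[:,2])[:,None]
def dep(c,uv,d):
    o,r=rays(c,uv); uv=np.atleast_2d(uv); return o+r*np.array([d[int(v),int(u)] for u,v in uv])[:,None]
def cloud(c,d):
    v,u=np.mgrid[0:d.shape[0],0:d.shape[1]]
    o,r=rays(c,np.c_[u.ravel(),v.ravel()]); P=o+r*d.ravel()[:,None]; P[d.ravel()==0]=np.nan
    return P.reshape(d.shape+(3,))
E
python3 - <<'E'
from h import *
for n in('scene','side'):
    p,d,c=snap(n,n+'0.png'); np.savez(n+'0.npz',p=p,d=d); o,_=rays(c,[320,200]); print(n,o)
s=env.observe();print(s['time_s'],s['orientation'],env.tip_reach,s['finger_gap'])
E
```

```text
pics
scene [-276.10827408 -762.89078411 1194.4132274 ]
side [ -69.52385874  808.41376218 1179.66996609]
0.1 [[ 9.32051520e-01  3.62325679e-01 -2.58085865e-04]
 [ 3.62325598e-01 -9.32050144e-01  1.64032258e-03]
 [ 3.53782024e-04 -1.62237627e-03 -9.99998621e-01]] 8.0 85.10551362986759
```

View pics/scene0.png

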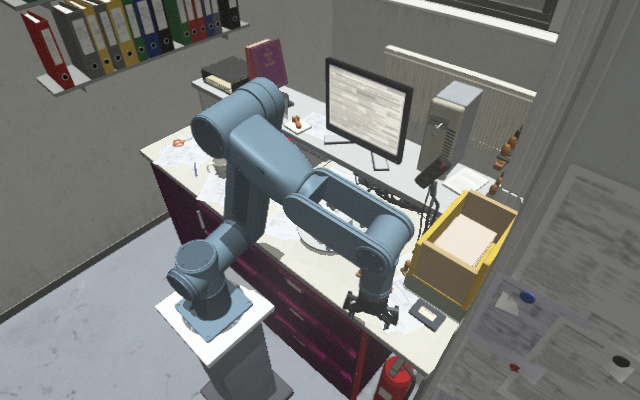

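View pics/side0.png

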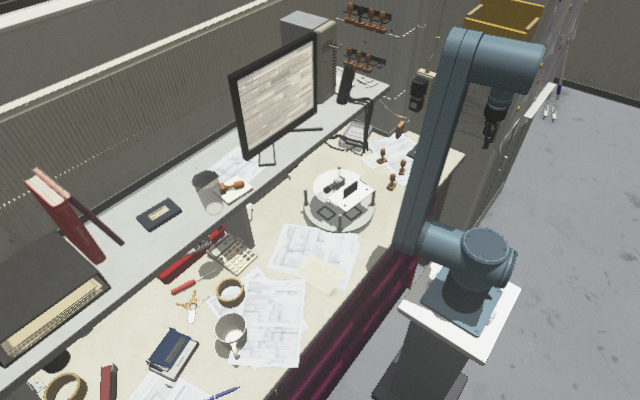

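The side view shows the carousel near (340,200), three stamps near (383,157), (402,167) and (391,183), and the tape and mug near (230,290) and (230,330). In the scene view the ink pad is near (427,315). Next I take an enlarged crop and the point cloud.

Run:
```python
from h import *
z=np.load('side0.npz');p,d=z['p'],z['d'];c=env.calibration('side')
q=cv2.resize(p[120:240,290:430],None,fx=5.5,fy=5,interpolation=cv2.INTER_CUBIC)[:,:,::-1]
q=cv2.resize(p[120:240,290:430],None,fx=5,fy=5,interpolation=cv2.INTER_CUBIC)[:,:,::-1];cv2.imwrite('pics/crop0.png',q)
P=cloud(c,d); np.save('Pside.npy',P)
for u,v in [(338,200),(383,152),(402,162),(391,177),(372,200),(320,240),(230,285),(230,330)]: print((u,v),P[v,u].round(),onz(c,[u,v],0).round())
# height map
M=(P[...,0]>250)&(P[...,0]<900)&(P[...,1]>-600)&(P[...,1]<200)
H=P[M]
for lo,hi in[(128,136),(34,40),(134,141)]:
    k=H[(H[:,2]>lo)&(H[:,2]<hi)];print(lo,len(k),k.min(0).round(),k.max(0).round(),np.median(k,0).round())
```

```text
(338, 200) [519.  -6. 137.] [[ 596. -113.    0.]]
(383, 152) [ 579. -425.   61.] [[ 615. -493.    0.]]
(402, 162) [ 473. -406.   71.] [[ 507. -484.    0.]]
(391, 177) [ 463. -300.   67.] [[ 495. -367.    0.]]
(372, 200) [ 454. -144.   64.] [[ 484. -199.    0.]]
(320, 240) [522.  99.   4.] [[524.  97.   0.]]
(230, 285) [643. 442.   9.] [[648. 439.   0.]]
(230, 330) [519. 554.  15.] [[526. 550.   0.]]
128 627 [ 446. -600.  128.] [745.  36. 136.] [600. -66. 134.]
34 1432 [ 419. -600.   34.] [850.  73.  40.] [552. -37.  37.]
134 940 [ 444. -600.  134.] [747.  36. 141.] [539. -56. 137.]
```

View pics/crop0.png

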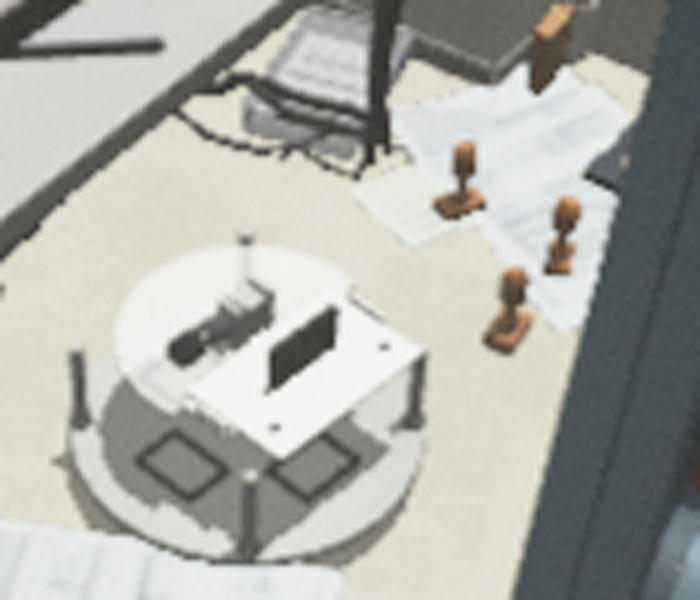

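Run:
```python
from h import *
c=env.calibration('side')
f=lambda u,v:(290+(u)/5-.4,120+v/5-.4)
po=onz(c,[f(245,238),f(75,352),f(250,476),f(418,355)],120);print(po.round(),po.mean(0).round())
ct=po.mean(0)[:2]
for q in po: print(np.hypot(*(q[:2]-ct)).round(),np.degrees(np.arctan2(*(q[:2]-ct)[::-1])).round(1))
g=onz(c,[f(269,368),f(336,308)],177);print('grip',g.round(),g.mean(0).round(),np.linalg.norm(g[0]-g[1]),np.degrees(np.arctan2(*(g[0]-g[1])[1::-1])))
pl=onz(c,[f(280,457),f(427,352)],137);print('plate',pl.round(),np.degrees(np.arctan2(*(pl[0]-pl[1])[1::-1])))
print('knob',onz(c,f(183,348),158).round())
print('knobs',onz(c,[f(464,150),f(567,207),f(514,280)],59).round())
w=env.calibration('wrist');s=env.observe();R=np.array(w['R']);cam=-R.T@np.array(w['t']);T=s['orientation']
print('wristcam in tool',np.array(T).T@(cam-s['tcp_pos']),(np.array(T).T@R.T).round(3),w['fx'])
```

```text
[[ 636. -169.  120.]
 [ 661.   16.  120.]
 [ 479.   37.  120.]
 [ 451. -141.  120.]] [557. -64. 120.]
131.0 -52.8
131.0 37.5
127.0 127.6
131.0 -144.2
grip [[501. -14. 177.]
 [498. -94. 177.]] [500. -54. 177.] 80.73714373830377 88.29251152285968
plate [[ 464.   21.  137.]
 [ 439. -132.  137.]] 80.72385102531838
knob [[574.  -8. 158.]]
knobs [[ 592. -440.   59.]
 [ 479. -428.   59.]
 [ 466. -319.   59.]]
wristcam in tool [  69.8142413    -0.6334544  -134.29479681] [[-0.001 -0.962 -0.274]
 [ 1.    -0.001  0.   ]
 [-0.    -0.274  0.962]] 335.0959838492809
```

Request:
arm_command:
  steps:
    - [[0,0,-16,0,8.5],[49.6,-33.6,-16,-1.06,8.5],[49.6,-33.6,-16,-1.06,8.5],[49.6,-33.6,-16,-1.06,8.5],[49.6,-33.6,-16,-1.06,8.5],[49.6,-33.6,-16,-1.06,8.5],[49.6,-33.6,-16,-1.06,8.5],[49.6,-33.6,-16,-1.06,8.5],[49.6,-33.6,-16,-1.06,8.5],[49.6,-33.6,-16,-1.06,8.5],[49.6,-33.6,-16,-1.06,8.5],[49.6,-33.6,-16,-1.06,8.5]]

```text
time_s: 1.6
tcp_pos: [541.0, -17.1, 398.9]
orientation: [[0.135, 0.991, -0.0], [0.991, -0.135, 0.001], [0.001, -0.0, -1.0]]
contact_force: [-0.1, -0.7, -1.6]
finger_gap: 85.3
```

Run:
```python
from h import *
p,d,c=snap('wrist','w1.png');np.savez('w1.npz',p=p,d=d);P=cloud(c,d)
print(env.observe()['tcp_pos'],env.observe()['time_s'])
for lo,hi in[(134,140),(128,134)]:
    m=(P[...,2]>lo)&(P[...,2]<hi);k=P[m];print(lo,m.sum(),np.median(k,0))
```

```text
[540.12691024 -18.55981162 398.61741466] 1.65
134 9337 [504.54863069 -51.98850922 136.7891304 ]
128 9698 [600.21369115 -69.65518997 131.79271349]
```

View pics/w1.png

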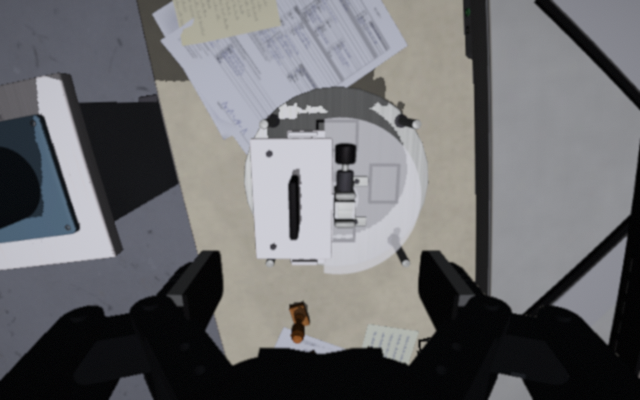

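The wrist view shows the knob at (345,153), the grip at (294,205), the guard from (252,138) to (332,260), and a stamp at (299,320). The pockets I can see are empty.

Run:
```python
from h import *
z=np.load('w1.npz');p,d=z['p'],z['d'];c=env.calibration('wrist');P=cloud(c,d);Z=P[...,2]
g=p.astype(int)
def rect(m,zz,name):
    n,l,s,_=cv2.connectedComponentsWithStats(m.astype(np.uint8));i=1+s[1:,4].argmax()
    v,u=np.nonzero(l==i);w=onz(c,np.c_[u,v],zz)[:,:2].astype(np.float32);r=cv2.minAreaRect(w);print(name,s[i],np.round(r[0],1),np.round(r[1],1),round(r[2],2));return w
roi=np.zeros(Z.shape,bool);roi[110:280,235:440]=1
white=(g.min(2)>190)&roi
u=np.zeros_like(roi);u[130:268,245:332]=1
rect(white&u&(Z>133.5)&(Z<141),137,'plate')
dk=(g.max(2)<60)
k=np.zeros_like(roi);k[165:245,283:305]=1;rect(dk&k&(Z>150),177,'grip')
k=np.zeros_like(roi);k[138:166,330:360]=1;w=rect(dk&k,166,'knob')
k=np.zeros_like(roi);k[138:166,330:360]=1;print(np.nanmax(Z[k]),np.median(P[k&dk&(Z>150)],0))
# post tops
for u0,v0 in[(273,121),(402,121),(271,262),(405,262)]:
    q=P[v0-10:v0+11,u0-10:u0+11].reshape(-1,3);q=q[(q[:,2]>112)&(q[:,2]<124)];print(u0,v0,len(q),np.median(q,0) if len(q) else '')
```

```text
plate [ 250  140   82  119 8053] [498.6 -62.3] [152.1  96.5] 82.12
grip [289 177  10  62 544] [504.3 -58.4] [71.6 10. ] 81.06
knob [336 144  20  20 364] [569.4  -7.2] [21.  20.9] 82.19
171.047141003486 [568.99999618  -6.67403675 167.70043585]
273 121 53 [479.6126097   35.02807715 119.08614373]
402 121 12 [656.62834722  10.33032722 117.19893489]
271 262 66 [ 452.37835041 -147.38953559  119.05707633]
405 262 73 [ 635.15477805 -173.57810319  118.9134654 ]
```

Request:
arm_command:
  steps:
    - [[1.9,2.8,8,0,5],[1.9,2.8,17.0,0,5],[1.9,2.8,17.0,0,5],[1.9,2.8,17.0,0,5],[1.9,2.8,17.0,0,5],[1.9,2.8,17.0,0,5]]

```text
time_s: 2.4
tcp_pos: [571.6, -5.6, 232.4]
orientation: [[0.14, 0.99, 0.005], [0.99, -0.14, -0.001], [-0.0, 0.005, -1.0]]
contact_force: [-0.1, -0.4, 0.2]
finger_gap: 50.1
```

Run:
```python
from h import *
p,d,c=snap('wrist','w2.png');np.savez('w2.npz',p=p,d=d);P=cloud(c,d);Z=P[...,2];g=p.astype(int)
s=env.observe();print(s['tcp_pos'],s['finger_gap'])
m=(g.max(2)<60)&(Z>148)&(Z<176)&(abs(P[...,0]-569)<20)&(abs(P[...,1]+6)<18)
print(m.sum(),np.nanmin(P[m],0),np.nanmax(P[m],0))
v,u=np.nonzero(m);w=onz(c,np.c_[u,v],165)[:,:2].astype(np.float32);print(cv2.minAreaRect(w),u.mean(),v.mean())
T=np.array(s['orientation'])
q=(P[m]-s['tcp_pos'])@T;print(np.percentile(q,[2,50,98],axis=0))
```

```text
[571.42084814  -5.44244381 232.09112022] 49.78485111182539
1219 [559.02050043 -16.66141953 150.74963996] [582.58808839   5.3403029  171.00114282]
((570.6549072265625, -4.922621726989746), (25.53196907043457, 21.71792221069336), 81.80596923828125) 318.1525840853158 214.33059885151764
[[ -9.69473037 -11.52251363  61.86658897]
 [  1.92824049  -1.16903979  64.52933137]
 [  9.73164387   9.44670319  77.83108932]]
```

View pics/w2.png

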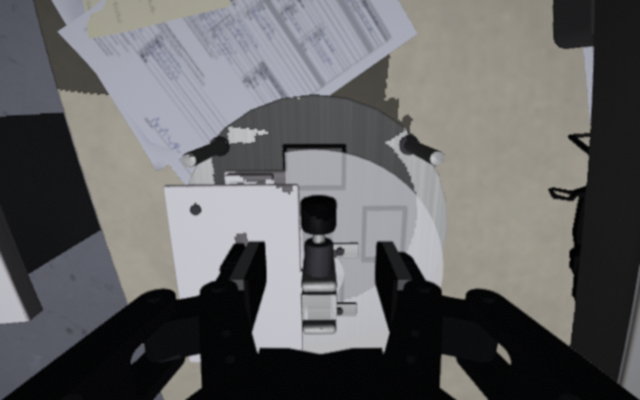

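Request:
arm_command:
  newtons: 40
  steps:
    - [[0.3,-0.1,5,0,5],[0.3,-0.1,8.4,0,5],[0.3,-0.1,8.4,0,5],[0.3,-0.1,8.4,0,0],[0.3,-0.1,8.4,0,0],[0.3,-0.1,8.4,0,0],[0.3,-0.1,8.4,0,0],[0.3,-0.1,8.4,0,0]]

```text
time_s: 3.45
tcp_pos: [571.1, -2.0, 147.3]
orientation: [[0.139, 0.99, 0.004], [0.99, -0.139, -0.001], [-0.0, 0.004, -1.0]]
contact_force: [0.6, -0.1, 6.5]
finger_gap: 22.5
```

Request:
arm_command:
  steps:
    - [[0.8,0,0,0,0],[1.6,0,0,0,0],[2.4,0,0,0,0],[3.0,0,0,0,0],[3.4,0,0,0,0],[3.5,0,0,0,0],[3.5,0,0,0,0],[3.5,0,0,0,0]]

```text
time_s: 4.45
tcp_pos: [575.7, 31.8, 147.2]
orientation: [[0.14, 0.99, 0.003], [0.99, -0.14, -0.002], [-0.002, 0.004, -1.0]]
contact_force: [-0.4, -2.9, 7.5]
finger_gap: 22.9
```

Request:
arm_command:
  steps:
    - [[0,0,0,0,5],[0,0,0,0,5],[0,0,0,0,5],[0,0,-5,0,5],[0,0,-10,0,5],[-5,-2.9,-10,0,5],[-10,-5.9,-10,0,5],[-10,-5.9,-10,0,5],[-10,-5.9,-10,0,5]]

```text
time_s: 5.58
tcp_pos: [502.3, -57.8, 245.4]
orientation: [[0.141, 0.99, 0.001], [0.99, -0.141, 0.0], [0.001, 0.0, -1.0]]
contact_force: [0.3, -0.9, -0.3]
finger_gap: 50.1
```

Run:
```python
from h import *
p,d,c=snap('wrist','w3.png');np.savez('w3.npz',p=p,d=d);P=cloud(c,d);Z=P[...,2];g=p.astype(int)
s=env.observe();T=np.array(s['orientation']);print(s['tcp_pos'],s['finger_gap'],s['contact_force'])
def box(m,zz,n):
    v,u=np.nonzero(m);w=(onz(c,np.c_[u,v],zz)-s['tcp_pos'])@T;w=w[:,:2].astype(np.float32);r=cv2.minAreaRect(w);print(n,len(u),'tool',np.round(r[0],1),np.round(r[1],1),r[2],'px',u.mean().round(),v.mean().round())
L=(P-s['tcp_pos'])@T
m=(g.max(2)<60)&(Z>165)&(Z<182)&(abs(L[...,0])<50)&(abs(L[...,1])<15);box(m,177,'grip')
m=(g.max(2)<60)&(Z>148)&(Z<176)&(abs(P[...,0]-575)<20)&(abs(P[...,1]-25)<25);box(m,166,'knob');print(np.median(P[m],0))
```

```text
[502.63985196 -57.39421917 245.33562539] 49.70793628639002 [-0.30600268 -0.06788453 -0.89970921]
grip 1360 tool [-0.9  1.1] [ 8.7 69. ] 89.69808197021484 px 322.0 212.0
knob 1395 tool [85.3 58.4] [22.4 37.8] 87.19353485107422 px 416.0 63.0
[571.86520125  26.76473616 167.73620761]
```

View pics/w3.png

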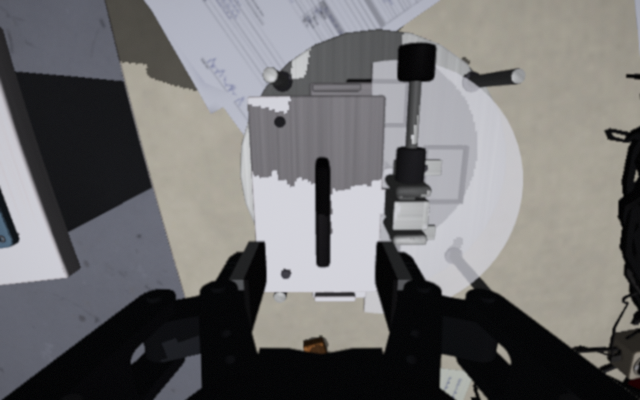

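Request:
arm_command:
  newtons: 60
  steps:
    - [[-0.1,0.1,5,0,5],[-0.1,0.1,9.3,0,5],[-0.1,0.1,9.3,0,5],[-0.1,0.1,9.3,0,0],[-0.1,0.1,9.3,0,0],[-0.1,0.1,9.3,0,0],[-0.1,0.1,9.3,0,0],[-0.1,0.1,9.3,0,0]]

```text
time_s: 6.62
tcp_pos: [504.5, -59.2, 154.3]
orientation: [[0.14, 0.99, 0.004], [0.99, -0.14, -0.001], [-0.0, 0.004, -1.0]]
contact_force: [0.1, 0.6, 5.8]
finger_gap: 8.8
```

Request:
arm_command:
  steps:
    - [[0,0,-1,0,0],[0,0,-2,0,0],[0,0,-3.5,0,0],[0,0,-5,0,0],[0,0,-7,0,0],[0,0,-9,0,0],[0,0,-9,0,0]]

```text
time_s: 7.5
tcp_pos: [504.1, -59.3, 244.5]
orientation: [[0.14, 0.99, 0.004], [0.99, -0.14, -0.001], [-0.001, 0.004, -1.0]]
contact_force: [0.1, 0.1, -3.4]
finger_gap: 9.2
```

Request:
arm_command:
  steps:
    - [[5,-1.1,0,0,0],[11,-2.5,0,0,0],[17,-3.8,0,0,0],[23,-5,0,0,0],[28,-6.1,0,0,0],[28,-6.1,5,0,0],[28,-6.1,10,0,0],[28,-6.1,15,0,0],[28,-6.1,19,0,0],[28,-6.1,20.5,0,0],[28,-6.1,21.5,0,0],[28,-6.1,21.5,0,0]]

```text
time_s: 9.0
tcp_pos: [482.2, 226.9, 27.7]
orientation: [[0.14, 0.99, 0.001], [0.99, -0.14, 0.0], [0.0, 0.001, -1.0]]
contact_force: [-0.7, 0.5, -2.6]
finger_gap: 9.0
```

Request:
arm_command:
  steps:
    - [[0,0,0.3,0,0],[0,0,0.6,0,0],[0,0,0.7,0,0],[0,0,0.7,0,0]]

```text
time_s: 9.5
tcp_pos: [482.6, 227.0, 22.3]
orientation: [[0.139, 0.99, 0.003], [0.99, -0.139, 0.0], [0.001, 0.002, -1.0]]
contact_force: [-3.0, -1.9, 10.0]
finger_gap: 8.8
```

Request:
arm_command:
  steps:
    - [[0,0,0,0,3],[0,0,0,0,3],[0,0,-6,0,5],[0,0,-12,0,5],[0,0,-18,0,5],[0,0,-24,0,5],[-6,1,-28,0,5],[-12,2,-28,0,5],[-18,3,-28,0,5],[-24,4,-28,0,5],[-30,5,-28,0,5],[-36,6.5,-28,0,5]]

```text
time_s: 11.0
tcp_pos: [495.3, -139.2, 300.5]
orientation: [[0.14, 0.99, 0.001], [0.99, -0.14, -0.0], [-0.0, 0.001, -1.0]]
contact_force: [0.9, 0.4, -1.1]
finger_gap: 50.0
```

Request:
arm_command:
  steps:
    - [[-6,1.3,0,0,5],[-12,2.6,0,0,5],[-18,3.9,0,0,5],[-21,4.3,0,0,5],[-21,4.3,0,0,5],[-21,4.3,0,0,5],[-21,4.3,0,0,5]]

```text
time_s: 11.88
tcp_pos: [509.2, -349.8, 300.7]
orientation: [[0.138, 0.99, 0.0], [0.99, -0.138, 0.0], [0.0, 0.0, -1.0]]
contact_force: [-1.3, 0.2, -0.3]
finger_gap: 50.2
```

Run:
```python
from h import *
p,d,c=snap('wrist','w4.png');np.savez('w4.npz',p=p,d=d);P=cloud(c,d);Z=P[...,2]
s=env.observe();T=np.array(s['orientation']);t=s['tcp_pos'];print(t,T.round(3),s['finger_gap'])
h=cv2.cvtColor(p,cv2.COLOR_RGB2HSV);m=((h[...,0]<22)&(h[...,1]>110)&(h[...,2]>50)&(Z<90)&(Z>1)).astype(np.uint8)
n,l,st,_=cv2.connectedComponentsWithStats(m)
for i in range(1,n):
    if st[i,4]<80: continue
    k=l==i
    q=P[k];kn=q[q[:,2]>55];ft=k&(Z<17)
    print(st[i],'zmax',np.nanmax(q[:,2]),'knob',np.round((kn.min(0)+kn.max(0))/2,1) if len(kn) else '', np.ptp(kn,axis=0) if len(kn) else '')
    v,u=np.nonzero(ft)
    if len(u)>20:
        w=onz(c,np.c_[u,v],13)[:,:2].astype(np.float32);r=cv2.minAreaRect(w);print('   foot',r,len(u))
```

```text
[ 509.25991493 -349.85923397  300.76432177] [[ 0.138  0.99   0.   ]
 [ 0.99  -0.138 -0.   ]
 [-0.     0.    -1.   ]] 50.05129290407279
[263 116  31  38 792] zmax 76.96515785525406 knob [ 462.6 -312.7   66.3] [21.81997776 23.1009288  21.39220054]
   foot ((462.3589172363281, -312.20941162109375), (27.195114135742188, 42.17982864379883), 7.762310028076172) 425
[369 191  31  41 685] zmax 76.34917747613724 knob [ 581.  -425.6   66.7] [20.84278074 18.33763514 19.39527587]
   foot ((581.5362548828125, -425.88580322265625), (41.51871109008789, 26.144872665405273), 64.48072052001953) 367
[287 198  27  38 571] zmax 77.01329555635886 knob [ 474.2 -415.5   66.8] [21.78565815 17.83676451 20.386955  ]
   foot ((473.1311950683594, -416.4454345703125), (21.3499755859375, 38.729244232177734), 23.038742065429688) 240
```

View pics/w4.png

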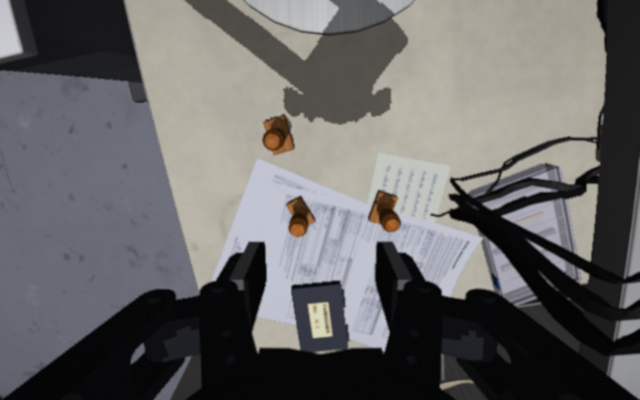

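Request:
arm_command:
  newtons: 30
  steps:
    - [[3.1,-5.2,4,-0.15,5],[3.1,-5.2,10,-0.274,5],[3.1,-5.2,16,-0.274,5],[3.1,-5.2,20,-0.274,5],[3.1,-5.2,23,-0.274,5],[3.1,-5.2,25.3,-0.274,5],[3.1,-5.2,25.3,-0.274,5],[3.1,-5.2,25.3,-0.274,0],[3.1,-5.2,25.3,-0.274,0],[3.1,-5.2,25.3,-0.274,0],[3.1,-5.2,25.3,-0.274,0],[3.1,-5.2,25.3,-0.274,0]]

```text
time_s: 13.42
tcp_pos: [462.4, -313.9, 48.8]
orientation: [[-0.133, 0.991, 0.002], [0.991, 0.133, -0.002], [-0.002, 0.002, -1.0]]
contact_force: [-0.0, 1.4, 6.7]
finger_gap: 22.3
```

Request:
arm_command:
  steps:
    - [[0,0,-5,0,0],[0,0,-10,0,0],[0,0,-16,0,0],[6,1.4,-16,0.1,0],[12,2.8,-16,0.2,0],[18,4.2,-16,0.274,0],[24,5.6,-16,0.274,0],[25.1,5.9,-16,0.274,0],[25.1,5.9,-16,0.274,0],[25.1,5.9,-16,0.274,0]]

```text
time_s: 14.68
tcp_pos: [486.9, -58.0, 207.4]
orientation: [[0.141, 0.99, 0.0], [0.99, -0.141, -0.001], [-0.001, 0.0, -1.0]]
contact_force: [-0.5, 0.1, -1.3]
finger_gap: 22.4
```

Run:
```python
from h import *
p,d,c=snap('wrist','w5.png');np.savez('w5.npz',p=p,d=d)
s=env.observe();print(s['tcp_pos'],s['finger_gap'])
```

```text
[486.82124546 -58.17315944 207.32294869] 22.78912561658209
```

View pics/w5.png

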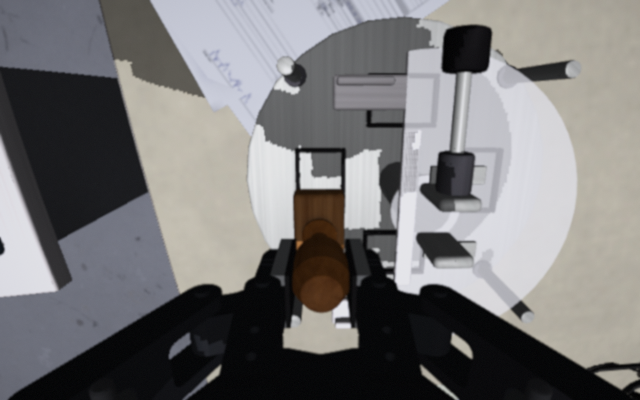

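The stamp hangs upright and square to the pocket. The pocket's far rim corners are at (296,148) and (346,148), so I check the bay centre from those.

Run:
```python
from h import *
c=env.calibration('wrist');s=env.observe();T=np.array(s['orientation'])
q=onz(c,[(296.5,148.5),(345.5,148.5)],44);print(q, (q-s['tcp_pos'])@T)
```

```text
[[470.29587121 -25.38053453  44.        ]
 [513.3772468  -31.56671591  44.        ]] [[ 30.20626036 -21.01877908 163.30530479]
 [ 30.1724331   22.50446275 163.31161333]]
```

Request:
arm_command:
  steps:
    - [[0,0.1,4,0,0],[0,0.1,8,0,0],[0,0.1,10.5,0,0],[0,0.1,11.8,0,0],[0,0.1,12.2,0,0],[0,0.1,12.2,0,0],[0,0.1,12.2,0,4.5],[0,0.1,12.2,0,4.5],[0,0.1,8,0,4.5],[0,0.1,2,0,4.5],[0,0.1,-3,0,4.5],[0,0.1,-3,0,4.5]]

```text
time_s: 16.23
tcp_pos: [490.7, -57.6, 243.3]
orientation: [[0.139, 0.99, 0.012], [0.99, -0.139, -0.004], [-0.002, 0.012, -1.0]]
contact_force: [-1.0, -0.1, -0.3]
finger_gap: 44.7
```

Request:
arm_command:
  steps:
    - [[6,1,0,0,0],[12.2,2.3,0,0,0],[12.2,2.3,0,0,0],[12.2,2.3,5,0,0],[12.2,2.3,10,0,0],[12.2,2.3,13.9,0,0],[12.2,2.3,13.9,0,0],[12.2,2.3,13.9,0,0]]

```text
time_s: 17.23
tcp_pos: [528.4, 60.3, 99.7]
orientation: [[0.14, 0.99, 0.002], [0.99, -0.14, -0.0], [0.0, 0.002, -1.0]]
contact_force: [-0.2, -0.2, 0.6]
finger_gap: -0.3
```

Request:
arm_command:
  steps:
    - [[-0.8,-1.7,0,0,0],[-1.8,-3.2,0,0,0],[-3,-4.6,0,0,0],[-4.4,-5.8,0,0,0],[-6,-6.8,0,0,0],[-7.7,-7.5,0,0,0],[-9.5,-8,0,0,0],[-11.3,-8.3,0,0,0],[-12.2,-8.3,0,0,0],[-12.2,-8.3,0,0,0],[-12.2,-8.3,0,0,0]]

```text
time_s: 18.6
tcp_pos: [428.5, -48.3, 98.6]
orientation: [[0.14, 0.99, 0.0], [0.99, -0.14, -0.0], [-0.0, 0.0, -1.0]]
contact_force: [-0.6, -0.4, -0.4]
finger_gap: -0.6
```

Request:
arm_command:
  steps:
    - [[0,0,-5,0,5],[0,0,-10,0,5],[0,5,-15,0,5],[-4,8,-18,0,5],[-4,8,-18,0,5],[-4,8,-18,0,5]]

```text
time_s: 19.35
tcp_pos: [501.3, -98.5, 277.4]
orientation: [[0.14, 0.99, -0.002], [0.99, -0.14, 0.001], [0.001, -0.002, -1.0]]
contact_force: [-0.5, 0.1, -0.0]
finger_gap: 50.1
```

Run:
```python
from h import *
p,d,c=snap('wrist','w6.png');np.savez('w6.npz',p=p,d=d)
s=env.observe();print(s['tcp_pos'],s['finger_gap'])
```

```text
[500.77179568 -98.03026251 276.95774041] 50.166494007148486
```

View pics/w6.png

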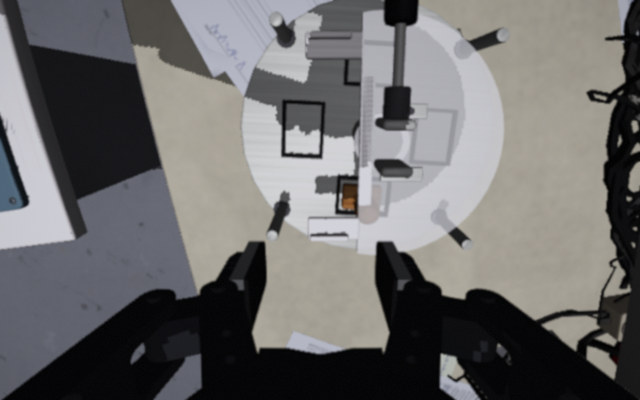

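Request:
arm_command:
  steps:
    - [[-6,2.4,0,0,5],[-12,4.8,0,0.1,5],[-18,7.2,0,0.2,5],[-24,9.6,0,0.305,5],[-29.5,11.8,0,0.305,5],[-31.3,12.55,3,0.305,5],[-31.3,12.55,8,0.305,5],[-31.3,12.55,13,0.305,5],[-31.3,12.55,18,0.305,5],[-31.3,12.55,21.5,0.305,5],[-31.3,12.55,22.8,0.305,5],[-31.3,12.55,22.8,0.305,5]]

```text
time_s: 20.9
tcp_pos: [582.1, -425.4, 49.4]
orientation: [[0.43, 0.903, -0.002], [0.903, -0.43, 0.002], [0.001, -0.002, -1.0]]
contact_force: [0.5, -0.0, 0.4]
finger_gap: 50.2
```

Request:
arm_command:
  steps:
    - [[0,0,0,0,0],[0,0,0,0,0],[0,0,0,0,0],[0,0,0,0,0],[0,0,0,0,0]]

```text
time_s: 21.52
tcp_pos: [583.4, -427.4, 52.7]
orientation: [[0.431, 0.903, 0.003], [0.903, -0.431, -0.002], [-0.001, 0.003, -1.0]]
contact_force: [0.0, 0.8, 7.5]
finger_gap: 22.4
```

Request:
arm_command:
  steps:
    - [[0,0,-5,0,0],[0,0,-10,0,0],[0,0,-16,0,0],[4.5,-3.8,-16,0,0],[9,-7.6,-16,-0.1,0],[13.5,-11.4,-16,-0.2,0],[18,-15.2,-16,-0.305,0],[22.5,-19,-16,-0.305,0],[27,-22.8,-16,-0.305,0],[29.2,-24.5,-16,-0.305,0],[29.2,-24.5,-16,-0.305,0],[29.2,-24.5,-16,-0.305,0]]

```text
time_s: 23.02
tcp_pos: [487.6, -58.3, 210.8]
orientation: [[0.139, 0.99, 0.001], [0.99, -0.139, -0.001], [-0.001, 0.001, -1.0]]
contact_force: [-0.0, -0.1, -0.1]
finger_gap: 22.0
```

```bash
cat > chk.py <<'E'
from h import *
p,d,c=snap('wrist');s=env.observe();T=np.array(s['orientation']);print(np.round(s['tcp_pos'],1),T[:2,0].round(3),s['finger_gap'])
P=cloud(c,d);L=(P-s['tcp_pos'])@T;Z=P[...,2]
# rim far part: dark, z~36..50
m=(p.max(2)<50)&(Z>34)&(Z<52)&(L[...,0]>5)&(L[...,0]<40)&(abs(L[...,1])<32)
v,u=np.nonzero(m);w=(onz(c,np.c_[u,v],44)-s['tcp_pos'])@T
print('rim n',m.sum(),'x max',np.percentile(w[:,0],99.5).round(1),'(31) y',np.percentile(w[:,1],[.5,99.5]).round(1),'(+-23)')
h=cv2.cvtColor(p,cv2.COLOR_RGB2HSV);b=(h[...,0]<22)&(h[...,1]>110)&(h[...,2]>40)&(abs(L[...,1])<45)&(abs(L[...,0])<50)&(Z>60)
for lo,hi in[(20,50),(-60,20)]:
    k=b&(L[...,2]>lo)&(L[...,2]<hi)
    if k.sum()>10: print('wood',lo,k.sum(),np.percentile(L[k],[2,98],axis=0).round(1).tolist())
E
python3 chk.py
```

```text
[487.6 -58.6 210.6] [0.14 0.99] 22.058593340007633
rim n 328 x max 32.3 (31) y [-22.7  21.4] (+-23)
wood 20 2126 [[-5.7, -13.2, 30.2], [21.3, 12.1, 41.9]]
wood -60 2493 [[-5.7, -10.2, -23.4], [11.5, 10.2, 4.7]]
```

Request:
arm_command:
  steps:
    - [[0.1,0,4,0,0],[0.1,0,8,0,0],[0.1,0,10.5,0,0],[0.1,0,11.8,0,0],[0.1,0,12.3,0,0],[0.1,0,12.3,0,0],[0.1,0,12.3,0,4.5],[0.1,0,12.3,0,4.5],[0.1,0,8,0,4.5],[0.1,0,2,0,4.5],[0.1,0,-3,0,4.5],[0.1,0,-3,0,4.5]]

```text
time_s: 24.58
tcp_pos: [490.2, -57.6, 245.5]
orientation: [[0.14, 0.99, 0.01], [0.99, -0.14, -0.003], [-0.002, 0.011, -1.0]]
contact_force: [0.4, -0.7, 0.1]
finger_gap: 45.1
```

Request:
arm_command:
  steps:
    - [[6,1,0,0,0],[12.2,2.3,0,0,0],[12.2,2.3,0,0,0],[12.2,2.3,5,0,0],[12.2,2.3,10,0,0],[12.2,2.3,14.2,0,0],[12.2,2.3,14.2,0,0],[12.2,2.3,14.2,0,0]]

```text
time_s: 25.58
tcp_pos: [527.9, 60.4, 99.5]
orientation: [[0.14, 0.99, 0.001], [0.99, -0.14, -0.0], [-0.0, 0.001, -1.0]]
contact_force: [0.5, 0.3, 0.3]
finger_gap: 0.1
```

Request:
arm_command:
  steps:
    - [[-0.8,-1.7,0,0,0],[-1.8,-3.2,0,0,0],[-3,-4.6,0,0,0],[-4.4,-5.8,0,0,0],[-6,-6.8,0,0,0],[-7.7,-7.5,0,0,0],[-9.5,-8,0,0,0],[-11.3,-8.3,0,0,0],[-12.2,-8.3,0,0,0],[-12.2,-8.3,0,0,0],[-12.2,-8.3,0,0,0]]

```text
time_s: 26.95
tcp_pos: [428.0, -48.1, 98.6]
orientation: [[0.14, 0.99, 0.0], [0.99, -0.14, -0.0], [-0.0, 0.0, -1.0]]
contact_force: [-0.1, -0.2, -0.6]
finger_gap: 0.1
```

Request:
arm_command:
  steps:
    - [[0,0,-5,0,5],[0,0,-10,0,5],[0,5,-15,0,5],[-4,8,-18,0,5],[-4,8,-18,0,5],[-4,8,-18,0,5]]

```text
time_s: 27.7
tcp_pos: [500.8, -98.3, 277.3]
orientation: [[0.14, 0.99, -0.002], [0.99, -0.14, 0.001], [0.001, -0.002, -1.0]]
contact_force: [-1.1, -0.3, -0.3]
finger_gap: 49.6
```

Run:
```python
from h import *
p,d,c=snap('wrist','w7.png');np.savez('w7.npz',p=p,d=d)
s=env.observe();print(s['tcp_pos'],s['finger_gap'],s['orientation'][0])
```

```text
[500.28743736 -97.85579744 276.95821512] 49.734680648107904 [ 0.13911654  0.99027196 -0.00283572]
```

View pics/w7.png

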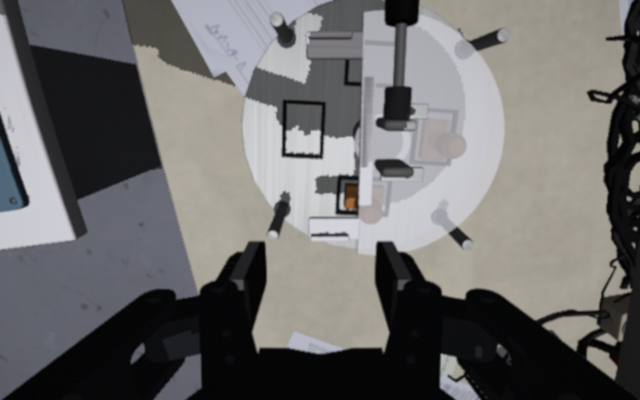

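Request:
arm_command:
  steps:
    - [[-6,0.4,0,-0.1,5],[-12,0.8,0,-0.25,5],[-18,1.2,0,-0.4,5],[-24,1.5,0,-0.541,5],[-30,1.8,0,-0.541,5],[-31.8,1.84,3,-0.541,5],[-31.8,1.84,8,-0.541,5],[-31.8,1.84,13,-0.541,5],[-31.8,1.84,18,-0.541,5],[-31.8,1.84,21.5,-0.541,5],[-31.8,1.84,22.8,-0.541,5],[-31.8,1.84,22.8,-0.541,5]]

```text
time_s: 29.25
tcp_pos: [475.0, -415.2, 49.6]
orientation: [[-0.391, 0.92, -0.001], [0.92, 0.391, 0.002], [0.002, -0.001, -1.0]]
contact_force: [-0.2, 0.3, 0.9]
finger_gap: 50.2
```

Request:
arm_command:
  steps:
    - [[0,0,0,0,0],[0,0,0,0,0],[0,0,0,0,0],[0,0,0,0,0],[0,0,0,0,0]]

```text
time_s: 29.88
tcp_pos: [476.0, -417.5, 52.2]
orientation: [[-0.39, 0.921, 0.002], [0.921, 0.39, -0.003], [-0.003, 0.001, -1.0]]
contact_force: [-0.3, -0.1, 6.3]
finger_gap: 22.8
```

Request:
arm_command:
  steps:
    - [[0,0,-5,0,0],[0,0,-10,0,0],[0,0,-16,0,0],[5,2.3,-16,0.1,0],[10,4.6,-16,0.25,0],[15,6.9,-16,0.4,0],[20,9.2,-16,0.541,0],[25,11.5,-16,0.541,0],[30,13.9,-16,0.541,0],[32.5,15.1,-16,0.541,0],[32.5,15.1,-16,0.541,0],[32.5,15.1,-16,0.541,0]]

```text
time_s: 31.38
tcp_pos: [487.6, -58.9, 210.6]
orientation: [[0.139, 0.99, 0.001], [0.99, -0.139, -0.001], [-0.001, 0.001, -1.0]]
contact_force: [0.5, 0.9, -0.1]
finger_gap: 22.7
```

```bash
python3 chk.py
```

```text
[487.6 -59.3 210.5] [0.14 0.99] 22.787468617646812
rim n 307 x max 32.3 (31) y [-22.7  21.4] (+-23)
wood 20 1681 [[-2.5, -13.3, 28.9], [21.3, 8.2, 41.3]]
wood -60 2601 [[-4.3, -10.2, -24.1], [12.6, 10.5, -4.8]]
```

Request:
arm_command:
  steps:
    - [[0.1,0.1,4,0,0],[0.1,0.1,8,0,0],[0.1,0.1,10.5,0,0],[0.1,0.1,11.8,0,0],[0.1,0.1,12.3,0,0],[0.1,0.1,12.3,0,0],[0.1,0.1,12.3,0,4.5],[0.1,0.1,12.3,0,4.5],[0.1,0.1,8,0,4.5],[0.1,0.1,2,0,4.5],[0.1,0.1,-3,0,4.5],[0.1,0.1,-3,0,4.5]]

```text
time_s: 32.92
tcp_pos: [491.4, -58.5, 245.5]
orientation: [[0.14, 0.99, 0.01], [0.99, -0.139, -0.004], [-0.002, 0.011, -1.0]]
contact_force: [0.6, 0.5, -0.8]
finger_gap: 45.2
```

Request:
arm_command:
  steps:
    - [[6,1,0,0,0],[12.2,2.3,0,0,0],[12.2,2.3,0,0,0],[12.2,2.3,5,0,0],[12.2,2.3,10,0,0],[12.2,2.3,14.2,0,0],[12.2,2.3,14.2,0,0],[12.2,2.3,14.2,0,0]]

```text
time_s: 33.92
tcp_pos: [529.2, 59.5, 99.5]
orientation: [[0.14, 0.99, 0.001], [0.99, -0.14, -0.0], [-0.0, 0.001, -1.0]]
contact_force: [0.1, 0.1, -0.0]
finger_gap: -0.2
```

Request:
arm_command:
  steps:
    - [[-0.8,-1.7,0,0,0],[-1.8,-3.2,0,0,0],[-3,-4.6,0,0,0],[-4.4,-5.8,0,0,0],[-6,-6.8,0,0,0],[-7.7,-7.5,0,0,0],[-9.5,-8,0,0,0],[-11.3,-8.3,0,0,0],[-12.2,-8.3,0,0,0],[-12.2,-8.3,0,0,0],[-12.2,-8.3,0,0,0]]

```text
time_s: 35.3
tcp_pos: [429.3, -48.9, 98.6]
orientation: [[0.14, 0.99, 0.0], [0.99, -0.14, -0.0], [0.0, 0.0, -1.0]]
contact_force: [-0.2, 0.5, 0.4]
finger_gap: -0.0
```

Request:
arm_command:
  steps:
    - [[0,0,-5,0,5],[0,0,-10,0,5],[0,5,-15,0,5],[-4,8,-18,0,5],[-4,8,-18,0,5],[-4,8,-18,0,5]]

```text
time_s: 36.05
tcp_pos: [502.1, -99.1, 277.3]
orientation: [[0.139, 0.99, -0.002], [0.99, -0.139, 0.001], [0.001, -0.002, -1.0]]
contact_force: [-0.8, 0.5, -0.3]
finger_gap: 49.9
```

Run:
```python
from h import *
p,d,c=snap('wrist','w8.png');np.savez('w8.npz',p=p,d=d)
s=env.observe();print(s['tcp_pos'],s['finger_gap'],s['orientation'][0])
```

```text
[501.64507634 -98.71458261 276.94739137] 49.736926312806105 [ 0.13908773  0.99027591 -0.00286878]
```

View pics/w8.png

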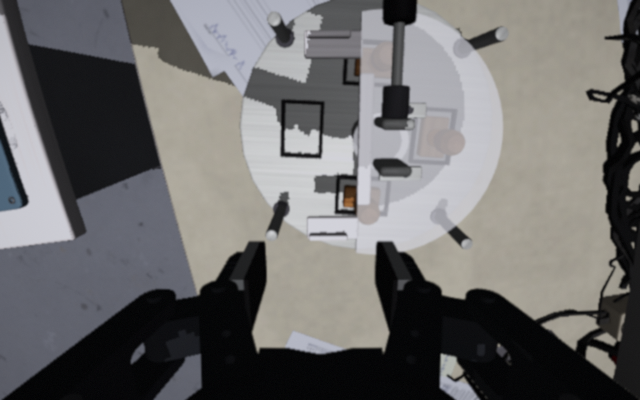

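Request:
arm_command:
  steps:
    - [[6,-1.3,-2,0,5],[12,-2.6,-2,0,5],[18,-3.9,-2,0,5],[24,-5.2,-2,0,5],[30,-6.4,-2,0,5],[31.3,-6.4,-2,0,5],[31.3,-6.4,-2,0,5],[31.3,-6.4,-2,0,5]]

```text
time_s: 37.1
tcp_pos: [482.8, 217.8, 297.9]
orientation: [[0.141, 0.99, -0.001], [0.99, -0.141, -0.001], [-0.001, -0.001, -1.0]]
contact_force: [0.3, -0.4, -0.5]
finger_gap: 50.3
```

```bash
cat > guard.py <<'E'
import sys
from h import *
p,d,c=snap('wrist',sys.argv[1]);P=cloud(c,d);Z=P[...,2];g=p.astype(int)
s=env.observe();T=np.array(s['orientation']);t=s['tcp_pos'];print(np.round(t,1),T[:2,0].round(3),s['finger_gap'],s['time_s'])
L=(P-t)@T
m=((g.max(2)<70)&(Z>28)&(Z<52)&(abs(L[...,0])<150)&(abs(L[...,1])<110)).astype(np.uint8)
n,l,st,_=cv2.connectedComponentsWithStats(m)
for i in range(1,n):
    if st[i,4]<150: continue
    v,u=np.nonzero(l==i);w=((onz(c,np.c_[u,v],45)-t)@T)[:,:2].astype(np.float32);r=cv2.minAreaRect(w);print('grip tool',np.round(r[0],1),np.round(r[1],1),round(r[2],2),'px',u.mean().round(),v.mean().round(),np.nanmax(Z[l==i]))
E
python3 guard.py w9.png
```

```text
[483.1 217.5 298. ] [0.141 0.99 ] 50.05595043002791 37.15
grip tool [ 9.4 -1.2] [66.7  8.2] 0.19 px 319.0 155.0 46.95699334556389
```

View pics/w9.png

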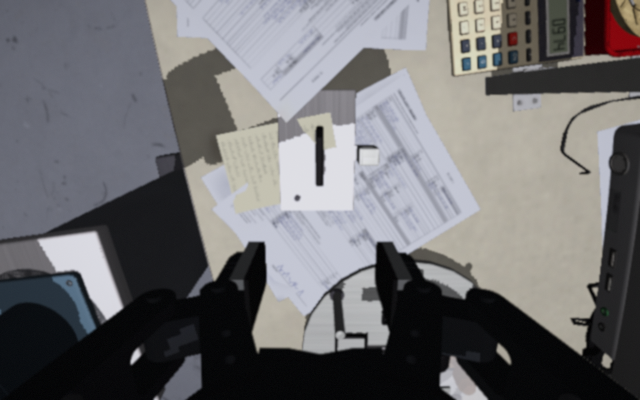

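Request:
arm_command:
  newtons: 60
  steps:
    - [[0.9,-0.1,6,0,5],[0.9,-0.1,12,0,5],[0.9,-0.1,18,0,5],[0.9,-0.1,23,0,5],[0.9,-0.1,26.5,0,5],[0.9,-0.1,27.4,0,5],[0.9,-0.1,27.4,0,5],[0.9,-0.1,27.4,0,0],[0.9,-0.1,27.4,0,0],[0.9,-0.1,27.4,0,0],[0.9,-0.1,27.4,0,0],[0.9,-0.1,27.4,0,0]]

```text
time_s: 38.65
tcp_pos: [484.3, 228.3, 25.8]
orientation: [[0.139, 0.99, 0.003], [0.99, -0.139, 0.001], [0.001, 0.002, -1.0]]
contact_force: [-0.7, -1.3, 7.2]
finger_gap: 9.1
```

Request:
arm_command:
  steps:
    - [[0,0,-3,0,0],[0,0,-8,0,0],[0,0,-13,0,0],[0,0,-18,0,0],[0,0,-22.2,0,0],[0,0,-22.2,0,0]]

```text
time_s: 39.4
tcp_pos: [485.1, 228.7, 250.3]
orientation: [[0.139, 0.99, 0.008], [0.99, -0.139, 0.002], [0.003, 0.008, -1.0]]
contact_force: [0.4, -0.2, -3.9]
finger_gap: 9.2
```

Request:
arm_command:
  steps:
    - [[-5,1.1,0,0,0],[-10,2.2,0,0,0],[-15,3.3,0,0,0],[-20,4.4,0,0,0],[-25,5.4,0,0,0],[-27.5,5.95,0,0,0],[-28,6.0,0,0,0],[-28,6,2,0,0],[-28,6,3,0,0],[-28,6,3,0,0],[-28,6,3,0,0]]

```text
time_s: 40.78
tcp_pos: [503.9, -57.1, 216.7]
orientation: [[0.139, 0.99, 0.0], [0.99, -0.139, -0.0], [-0.0, 0.0, -1.0]]
contact_force: [-0.3, -0.5, -3.2]
finger_gap: 8.7
```

Run:
```python
from h import *
p,d,c=snap('wrist');np.savez('w10.npz',p=p,d=d)
cv2.imwrite('pics/w10.png',cv2.resize(p[:300,180:580],None,fx=2,fy=2)[:,:,::-1])
s=env.observe();print(s['tcp_pos'],s['finger_gap'],np.array(s['orientation']).round(4).tolist())
```

```text
[504.07867988 -57.25899181 216.88703085] 9.126227079604163 [[0.1389, 0.9903, 0.001], [0.9903, -0.1389, -0.0003], [-0.0001, 0.001, -1.0]]
```

View pics/w10.png

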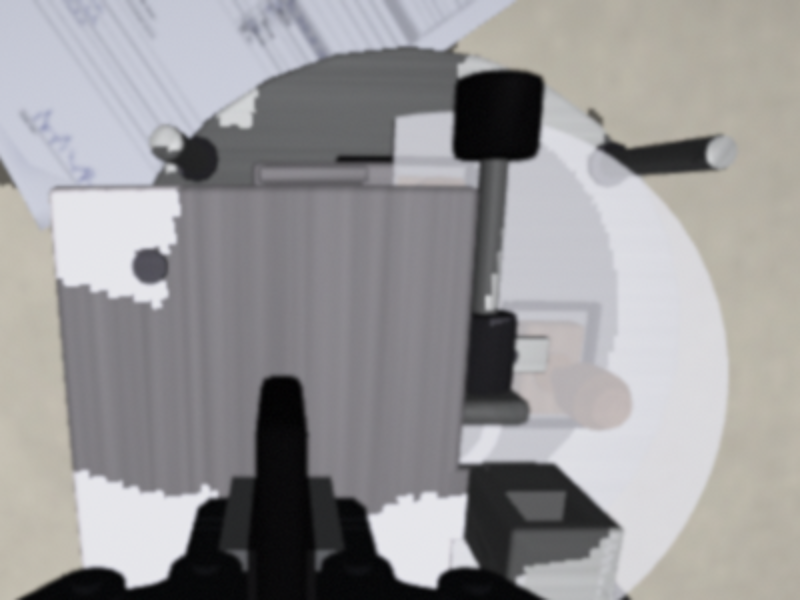

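Run:
```python
from h import *
c=env.calibration('wrist');s=env.observe();T=np.array(s['orientation']);t=np.array(s['tcp_pos'])
z=np.load('w10.npz');P=cloud(c,z['d']);L=(P-t)@T
f=lambda u,v:(180+u/2-.25,v/2-.25)
def q(pts,zz,n): print(n,((onz(c,[f(*a) for a in pts],zz)-t)@T).round(1).tolist())
m=(abs(L[...,1])<60)&(L[...,0]>30)&(L[...,0]<90)&(P[...,2]>185)&(P[...,2]<205);print('plate z',np.median(P[m],0)[2], np.percentile(L[m][:,0],99.5))
zp=np.median(P[m],0)[2]
q([(55,187),(474,187)],zp,'plate edge x (78), y -49,49')
q([(470,465),(555,465)],zp+33,'knuckle face (10); y 47..71')
q([(465,423),(525,423),(470,397)],173,'ear y+: inner 13')
q([(458,158),(542,72),(530,158)],158,'knob corners')
kn=(abs(L[...,1]-59)<22)&(P[...,2]>zp+25)&(P[...,2]<zp+40)&(abs(L[...,0])<25);print('knuckle pts',kn.sum(),np.percentile(L[kn],[1,99],axis=0).round(1).tolist())
e=(abs(L[...,1]-59)<20)&(P[...,2]>166)&(P[...,2]<178)&(L[...,0]>8)&(L[...,0]<24);print('ear',e.sum(),np.percentile(L[e],[2,98],axis=0).round(1).tolist())
```

```text
plate z 195.69850329959803 74.55490083351569
plate edge x (78), y -49,49 [[74.3, -50.6, 21.1], [74.2, 43.3, 21.2]]
knuckle face (10); y 47..71 [[20.8, 37.3, -11.8], [20.7, 54.3, -11.8]]
ear y+: inner 13 [[11.0, 51.8, 43.9], [11.0, 68.9, 44.0], [18.6, 52.6, 43.9]]
knob corners [[82.8, 48.8, 58.9], [105.4, 70.4, 58.9], [83.1, 69.0, 58.9]]
knuckle pts 2435 [[-12.1, 46.9, -13.1], [7.0, 70.2, -4.2]]
ear 648 [[10.8, 51.5, 43.3], [23.5, 69.4, 50.7]]
```

Request:
arm_command:
  steps:
    - [[0.07,0.07,0,0,0],[0.07,0.07,1,0,0],[0.07,0.07,2,0,0],[0.07,0.07,3,0,0],[0.07,0.07,4,0,0],[0.07,0.07,4.6,0,0],[0.07,0.07,5.0,0,0],[0.07,0.07,5.3,0,0],[0.07,0.07,5.3,0,0],[0.07,0.07,5.3,0,0]]

```text
time_s: 42.08
tcp_pos: [504.7, -57.0, 163.6]
orientation: [[0.14, 0.99, 0.0], [0.99, -0.14, -0.0], [-0.0, 0.001, -1.0]]
contact_force: [0.4, -0.0, -2.9]
finger_gap: 8.9
```

Below the guide tops with only the guard's weight on the wrist. I lower the last few millimetres.

Request:
arm_command:
  steps:
    - [[0,0,0.2,0,0],[0,0,0.4,0,0],[0,0,0.55,0,0],[0,0,0.6,0,0],[0,0,0.6,0,0]]

```text
time_s: 42.7
tcp_pos: [504.5, -57.0, 157.8]
orientation: [[0.139, 0.99, 0.0], [0.99, -0.139, -0.0], [-0.0, 0.0, -1.0]]
contact_force: [-2.7, 0.2, 5.0]
finger_gap: 8.5
```

Request:
arm_command:
  steps:
    - [[0,0,0,0,3],[0,0,0,0,3],[0,0,-4,0,3],[0,0,-8,0,3],[0,0,-10,0,0],[5,2,-10,0,0],[10,4,-10,0,0],[12.8,5.9,-10,0,0],[12.8,5.9,-10,0,0],[12.8,5.9,-10,0,0]]

```text
time_s: 43.95
tcp_pos: [580.4, 61.2, 256.9]
orientation: [[0.139, 0.99, -0.001], [0.99, -0.139, -0.0], [-0.001, -0.001, -1.0]]
contact_force: [-0.4, -0.7, -0.8]
finger_gap: 0.3
```

```bash
cat > plate.py <<'E'
import sys
from h import *
p,d,c=snap('wrist',sys.argv[1] if len(sys.argv)>1 else None);P=cloud(c,d);s=env.observe();T=np.array(s['orientation']);t=np.array(s['tcp_pos']);print(t.round(1),T[:2,0].round(3),s['time_s'])
A=np.array([557.7,-67.3,0]);ex=np.array([.990,-.1405,0]);ey=np.array([.1405,.990,0]);C=np.dstack([(P-A)@ex,(P-A)@ey,P[...,2]])
m=(C[...,0]>-112)&(C[...,0]<-15)&(abs(C[...,1])<85)&(C[...,2]>133.5)&(C[...,2]<143)
q=C[m];G=np.c_[q[:,:2],np.ones(len(q))];f=np.linalg.lstsq(G,q[:,2],rcond=None)[0];print('plate n',len(q),'slopes',f[:2],'z at middle',f@[-55,0,1],'ext',np.percentile(q,[.5,99.5],axis=0).round(1).tolist())
k=(C[...,2]>150)&(C[...,2]<175)&(abs(C[...,0]-4)<18)&(C[...,1]>35)&(C[...,1]<125)&(p.max(2)<60)
if k.sum():print('knob',k.sum(),np.percentile(C[k],[1,99],axis=0).round(1).tolist(),'tool',np.percentile((P[k]-t)@T,[1,99],axis=0).round(1).tolist())
k=(C[...,2]>165)&(C[...,2]<176)&(abs(C[...,0]-4)<15)&(abs(C[...,1])<11);print('knuckle',k.sum(),np.percentile(C[k],[2,50,98],axis=0).round(1).tolist() if k.sum() else '')
E
python3 plate.py w11.png
```

```text
[580.3  60.9 257.1] [0.14 0.99] 44.0
plate n 3938 slopes [1.37051297e-03 4.90067530e-05] z at middle 136.71478416903417 ext [[-106.4, -19.9, 133.9], [-24.4, 84.8, 139.5]]
knob 268 [[-6.9, 101.9, 150.7], [14.5, 107.3, 168.1]] tool [[-28.1, -11.3, 89.0], [-22.8, 10.2, 106.4]]
knuckle 38 [[-0.6, 7.3, 168.1], [4.6, 8.6, 169.4], [9.9, 9.7, 170.2]]
```

View pics/w11.png

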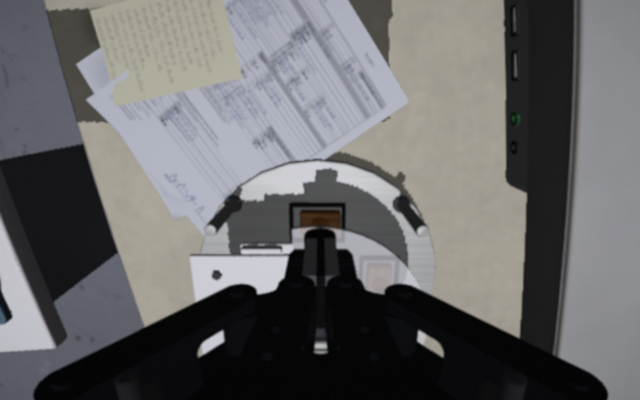

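Request:
arm_command:
  steps:
    - [[0,-0.05,5,0,0],[0,-0.05,10.5,0,0],[0,-0.05,10.5,0,0],[-0.9,-0.05,10.5,0,0],[-1.6,-0.05,10.5,0,0],[-2.2,-0.05,10.5,0,0],[-2.8,-0.05,10.5,0,0],[-3.4,-0.05,10.5,0,0],[-4.0,-0.05,10.5,0,0],[-4.4,-0.05,10.5,0,0],[-4.6,-0.05,10.5,0,0],[-4.6,-0.05,10.5,0,0]]

```text
time_s: 45.5
tcp_pos: [573.8, 15.9, 152.2]
orientation: [[0.14, 0.99, -0.0], [0.99, -0.14, 0.0], [-0.0, -0.0, -1.0]]
contact_force: [0.2, -0.1, 0.5]
finger_gap: 0.4
```

Request:
arm_command:
  steps:
    - [[-0.2,0,0,0,0],[-0.4,0,0,0,0],[-0.4,0,0,0,0]]

```text
time_s: 45.88
tcp_pos: [573.6, 14.6, 152.3]
orientation: [[0.139, 0.99, 0.001], [0.99, -0.139, 0.004], [0.004, 0.0, -1.0]]
contact_force: [1.1, 9.4, 0.5]
finger_gap: -0.1
```

Request:
arm_command:
  steps:
    - [[1.5,0,0,0,0],[3,0,0,0,0],[3,0,-6,0,5],[0,0,-12,0,5],[-4,-3,-18,0,5],[-7,-6,-20,0,5],[-7,-6,-20,0,5],[-7,-6,-20,0,5]]

```text
time_s: 46.88
tcp_pos: [504.2, -48.4, 352.2]
orientation: [[0.14, 0.99, 0.0], [0.99, -0.14, 0.0], [0.0, 0.0, -1.0]]
contact_force: [0.4, 0.4, -0.0]
finger_gap: 50.2
```

```bash
python3 plate.py w12.png
python3 - <<'E'
from h import *
snap('side','side2.png')
E
```

```text
[504.3 -48.1 351.3] [0.139 0.99 ] 46.925
plate n 11571 slopes [ 0.00174436 -0.00015306] z at middle 136.84521215881662 ext [[-106.3, -82.6, 134.6], [-15.4, 82.4, 139.4]]
knob 602 [[-6.9, 35.9, 159.8], [13.3, 72.6, 170.4]] tool [[24.2, 49.0, 180.9], [60.9, 69.2, 191.5]]
knuckle 497 [[-6.7, -9.8, 167.5], [4.7, -0.1, 169.8], [16.7, 9.0, 171.3]]
```

View pics/w12.png

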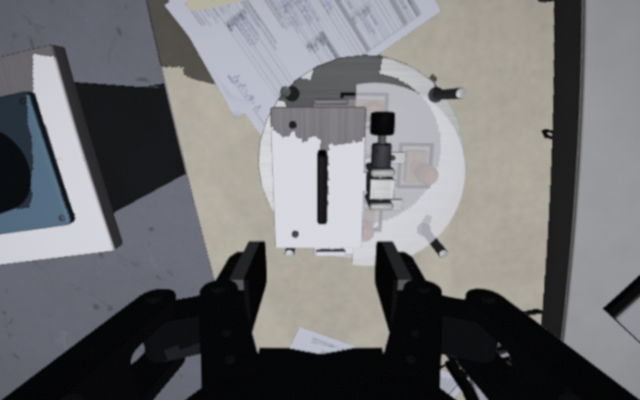

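View pics/side2.png

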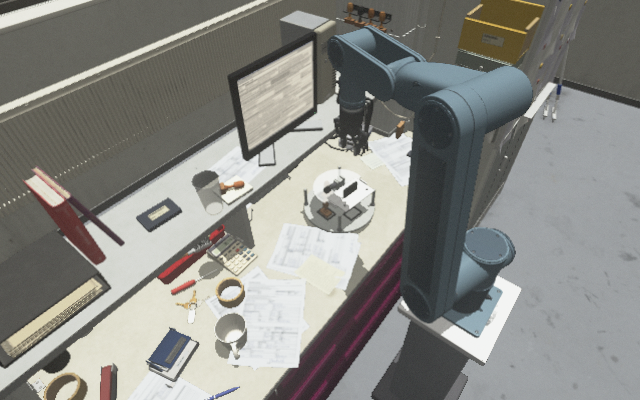

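```bash
python3 -c "
from plant import env
print(env.observe()['contact_force'],env.close_job())"
```

```text
the job is handed in; nothing more can be done
[-0.86175091  0.02839571 -0.19204138] None
```

I finished the job and handed it in at about 47 s of robot time.

- **Order of work:** I drew the hinge pin 34 mm and it stayed out. I then lifted off the guard and laid it on the bench clear of the carousel. The three stamps on the bench each went upright into their own pocket through the bay, with one push of the disc after each. Then I set the guard back in its hinge and pushed the pin in until it stopped, at about 9 N.
- **Guard and pin at the last check:**
  - The guard plate is flat, with its top at 136.8 mm (137 expected) and slopes under 0.002.
  - The knuckle is centred in the hinge to about 0.1 mm.
  - The knob's outer end is 72.6 mm from the hinge seat. It should be 74 mm when home, so it agrees within the measuring error.
- **Stamps and bystanders:** All three stamps were upright with an empty pocket in the bay in the last view before the guard went back. Two were still visible through the canopy in the final pictures, and I made no separate check of the bay under the guard. The mug and tape roll look unmoved in the final side view. I never went near the ink pad, but I did not look at it again at the end.
- **Disagreements:** Nothing failed. The side camera and wrist camera differed by about 5 mm on the carousel's position. I used the wrist camera, and the fits confirmed it.

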